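# Clamp the lamp nest and set the screw shell a quarter turn off its seat

### The job

At the lamp staking jig, swing the clamp lever until its nose drops into the notch of the detent block (the one with the white pointer), so that the bulb housing is locked in the nest. Then screw the steel shell on top of that housing down clockwise until it bottoms out, back it off a quarter turn, and finish still gripping the shell there, holding it still for staking, with the lever in its notch. Do not push the bulbs, dishes and power driver standing around the jig out of place.

Things in the scene. Friction and masses are not known exactly. Their poses are not given: they have to be found in the camera images.
- jig: lamp staking jig fixed to the table: an aluminium base plate 210 x 245 x 10 mm (from y = -85 to +160, x = -105 to +105 in its frame) with a round dark nest (86 mm across, 33 mm high) and in it a white cone-shaped LED bulb housing standing rim down, its neck up. Origin on the table under the nest's axis, z up; nest, housing, shell and lever share this vertical axis. The plate and nest do not move; the shell is the tallest thing on the jig
- lever (a joint): angle of the clamp lever about the nest's vertical axis, rad: 0 at one end stop, grows counter-clockwise seen from above, up to 1.4; it stays where it is left (light friction, under 0.5 N at the handle) and needs 1 to 2 N at the handle to pass over a rib of the notch
- lever_handle (a point): middle of the lever's upright black round handle, 15 mm across, 42 mm tall (its top 21 mm above this point), 115 mm from the nest's axis, 64 mm above the table; below it the flat steel lever arm (16 mm wide, top 21 mm below this point). Pinch it from above and carry it in an arc about the nest's axis
- lever_nose (a point): centre of the sprung steel ball (10 mm across) under the lever arm, on the line from the nest's axis to the handle, 85 mm from the axis
- notch (a point): centre of the notch: the groove between two low radial steel ribs (14 mm apart, centre to centre) on the dark detent block that lies on the base plate under the lever's path, 85 mm from the nest's axis; a white pointer lies on the block outside it. The block stands 0.65 to 1.15 rad counter-clockwise of the lever's 0 stop. The lever is in when its nose is straight above this point; the ribs keep it within about 2 mm of it once let go
- shell_turn (a joint): turn of the screw shell on its thread, rad: 0 when bottomed on the housing, grows as it is unscrewed (counter-clockwise seen from above); a hard stop at 0. It starts 1.9 to 2.9 rad unscrewed. Thread friction about 0.05 N m; 3.6 mm of rise per full turn. It stays where it is left
- shell: the steel screw shell on the neck of the housing in the jig: a round ribbed cylinder 27 mm across, 27 mm tall, with a 4 to 6 mm black and steel contact button on top; origin at the centre of its underside, 92 mm above the table when bottomed. Nothing is beside it: below it the white neck is 23 mm across for 10 mm, then widens as a cone. Its z axis is the thread's axis, pointing up
- shell_grip (a point): centre of the shell, half-way up its steel cylinder, on the nest's axis, about 106 mm above the table; grip here from above, 27 mm wide, any yaw
- bulb_a: bystander: finished bulb of the same kind (white cone 60 mm across below, steel screw shell on top, 85 mm tall) standing rim down directly on the table, not in the jig; leave alone; origin at the centre of its underside
- bulb_b: bystander: finished bulb of the same kind (white cone 60 mm across below, steel screw shell on top, 85 mm tall) standing rim down directly on the table, not in the jig; leave alone; origin at the centre of its underside
- bulb_c: bystander: finished bulb of the same kind (white cone 60 mm across below, steel screw shell on top, 85 mm tall) standing rim down directly on the table, not in the jig; leave alone; origin at the centre of its underside
- dish_a: bystander: round yellow dish of small screws, 84 mm across, 20 mm high, beside the jig, stands loose on the table; leave alone; origin at the centre of its underside
- dish_b: bystander: round yellow dish of small screws, 90 mm across, 20 mm high, stands loose on the table; leave alone; origin at the centre of its underside
- driver: bystander: black power screwdriver lying on the table, 230 mm long, 42 mm thick; leave alone; origin under its middle

How it is judged:
On the way, in this order (a step that is already met when the one before it is completed fails the run):
1. the clamp lever's nose is in the marked notch and the lever is still (horizontal distance between lever_nose and notch below 0.006 m and velocity of joint lever between -0.1 and 0.1 rad/s), for 0.2 s.
2. the shell is bottomed out on the housing (horizontal distance between lever_nose and notch below 0.006 m and value of joint shell_turn below 0.06 rad), for 0.1 s.
At the end, for the whole second after the job is handed in: The fingers grip the shell (more than 2 N), which stands still a quarter turn (1.57 rad, give or take 0.26) back from bottomed; the lever's nose is within 6 mm of the notch's centre, seen from above (horizontal distance between lever_nose and notch below 0.006 m and value of joint shell_turn between 1.311 and 1.831 rad and velocity of joint shell_turn between -0.05 and 0.05 rad/s and contact force between the fingers and shell above 2 N); the arm keeps its last pose, push and grip.
It fails at once if a bystander (bulb, dish, driver) is pushed more than 30 mm (distance of any of bulb_a, bulb_b, bulb_c, dish_a, dish_b, driver from where it was at the start of the episode above 0.03 m).
It also fails if it takes over 58 s, if anything falls off the work surface, if the arm or the gripper's body presses on something with over 40 N, if the wrist force passes 120 N, or if a joint passes its speed limit or range.

### The arm

A 6-joint arm with a two-finger parallel gripper is mounted at the origin on the work surface. World frame = base frame: x ahead of the robot, y to its left, z up, the work surface at z = 0. Lengths are in m, angles in rad, forces in N, time in s.
With the tool pointing down it reaches from about 0.425 to 0.95 m from the base axis. Payload 14.7 kg.
Tool frame: the origin (TCP) lies at the very end of the fingers, on their centre line; the grasp point (between the pads) lies 19 mm behind it; x points along the fingers, z is the direction in which the jaws open and shut, and the axes are right-handed (so a half turn about x gives the same grasp; the last joint's range is limited). The gripper opens to 85 mm and grips with 20 to 120 N. Pads are 22 mm wide; open, the fingers measure 114 mm over their backs; the gripper's body (76 mm by 85 mm) begins 54 mm behind the grasp point. The pads swing forward as they close: fully open they stand 13 mm farther back than shut.
Start: joints at [-1.204, 0.48, 1.596, -0, 1.065, -0.047], TCP at [0.261, -0.595, 0.196] pointing down, gripper open.
Joint ranges: [-2.75, 2.75], [-0.82, 2.05], [0.23, 2.67], [-1.56, 4.7], [0.09, 2.69], [-2.92, 2.92]. Speed limits (rad/s): [1.89, 1.89, 2.39, 3.01, 3.01, 3.01].

### API

Orientations are given as a unit quaternion [w, x, y, z].
In Python, from station import bot gives the robot as it stands.
- The arm moves only by the tool jog_arm, never from a script. Its argument "increments" is a list of rows, each an object with "dp": the shift along the world's x, y, z in cm, a list of three; "turn": the turn, a rotation vector about the world's x, y, z in rad, a list of three; "hand": the opening in per cent of the stroke, from 0 (shut) to 100 (fully open). In form: [{"dp": [x, y, z], "turn": [ax, ay, az], "hand": hand}, ...]. A call has 1 to 12 rows; each row shifts and turns the commanded pose from where the row before left it; what a row does not reach is not made up. A row lasts 1/12 s, in which the tool goes at most 41.7 mm and 7.16 degrees, less where a joint would pass 70% of its speed; a pose out of reach is approached as far as the arm can. A call with a gripper value outside its range is refused whole. The fingers move at their own pace and stop on an object; "squeeze" is the grip in N (left out, the last holds). Time passes only in rows, so rows that do not move let the fingers close. It gives the time, the measured TCP pose, the force and the opening at its end, in the units of the state.
- bot.read_state(): the state, without advancing time (a new reading comes with each control period).
- bot.capture(name): name is "scene" or "side" or "wrist"; returns a dict with "frame" (400x640x3 uint8, red, green, blue), "z_map" (400x640 float32, m along the optical axis (not along the pixel's ray), 0 where there is no reading), "fx", "fy", "cx", "cy" (pixels), "rvec" (rotation vector, rad) and "tvec" (3), from world to camera coordinates, as OpenCV has them; the wrist camera has in their place "mount" (4x4, takes a point from camera to tool coordinates, whose origin is the TCP and whose axes are the tool frame's). Camera axes: x right, y down, z forward; pixel columns grow to the right and rows downward; lengths in m; the calibration is good to about 2 mm. A picture is of the moment at which its call begins: read the wrist's pose just before it.
- bot.sign_off(): hands the job in, once; it reports no verdict.
The state is a dict: "t": time; "joint_positions": joint angles; "joint_vel": joint speeds; "joint_efforts": joint torques, N m; "tool_pos": TCP position; "orientation": TCP orientation; "force": force on the tool from outside, world axes, zero at the start; "wrist_torque": the same for the moment, N m; "finger_gap": opening from 0.0 (shut) to 1.0 (fully open).
Only numpy, scipy, OpenCV 4.12 (cv2) and the standard library are available. Lean on these libraries where they do the work, as an engineer would, in place of code of your own. Each camera call takes 0.05 s, during which the arm holds its last target.

## Working session

There is one attempt and no reset: what is moved stays moved. The work goes in short steps, Python scripts to look and compute and a tool call to move; the robot and the scene stay as the last step left them, time stands still between calls to the robot, and variables do not carry over. Pictures are saved under pics/ and viewed, and the job is handed in when it is done.

Besides the shell and the picture viewer there is one more tool, called after ">>>" as a command line: name --argument value ..., lists and objects as JSON in quotes. jog_arm: Moves the arm, as the interface text tells. Its arguments: {"type":"object","properties":{"increments":{"type":"array","items":{"type":"object","properties":{"dp":{"type":"array","items":{"type":"number"}},"turn":{"type":"array","items":{"type":"number"}},"hand":{"type":"number"}}}},"squeeze":{"type":"number"}},"required":["increments"]}

```bash
mkdir -p pics; ls; cat > h.py <<'E'
import numpy as np, cv2
from scipy.spatial.transform import Rotation as R
from station import bot
def cap(n):
    s=bot.read_state(); d=bot.capture(n)
    if 'mount' in d:
        q=s['orientation']; T=np.eye(4); T[:3,:3]=R.from_quat([q[1],q[2],q[3],q[0]]).as_matrix(); T[:3,3]=s['tool_pos']
        d['c2w']=T@np.array(d['mount'])
    else:
        M=np.eye(4); M[:3,:3]=cv2.Rodrigues(np.array(d['rvec'],float))[0]; M[:3,3]=np.array(d['tvec']).ravel(); d['c2w']=np.linalg.inv(M)
    return d
def ray(d,u,v,z):
    c=d['c2w']; r=c[:3,:3]@np.array([(u-d['cx'])/d['fx'],(v-d['cy'])/d['fy'],1]); o=c[:3,3]
    return o+r*(z-o[2])/r[2]
def cloud(d):
    z=d['z_map']; v,u=np.indices(z.shape)
    p=np.stack([(u-d['cx'])/d['fx']*z,(v-d['cy'])/d['fy']*z,z],-1)
    return p@d['c2w'][:3,:3].T+d['c2w'][:3,3]
def proj(d,P):
    M=np.linalg.inv(d['c2w']); p=M[:3,:3]@np.array(P)+M[:3,3]
    return p[0]/p[2]*d['fx']+d['cx'],p[1]/p[2]*d['fy']+d['cy']
def save(d,n): cv2.imwrite('pics/'+n+'.png',d['frame'][:,:,::-1])
E
python3 - <<'E'
from h import *
import pickle
for n in ['scene','side','wrist']:
    d=cap(n); save(d,n+'0'); pickle.dump(d,open(n+'0.pkl','wb')); print(n,d['c2w'].round(3).tolist(),d['fx'])
s=bot.read_state(); print(s)
E
```

```text
pics
scene [[-0.335, 0.532, -0.778, 1.656], [0.942, 0.191, -0.275, 0.415], [0.002, -0.825, -0.565, 0.883], [0.0, 0.0, 0.0, 1.0]] 415.0445298052989
side [[-0.953, -0.186, 0.24, 0.276], [-0.303, 0.577, -0.758, 0.926], [0.003, -0.795, -0.606, 0.817], [0.0, 0.0, 0.0, 1.0]] 434.0843856737567
wrist [[0.401, -0.868, -0.292, 0.336], [-0.916, -0.381, -0.128, -0.562], [-0.0, 0.318, -0.948, 0.373], [0.0, 0.0, 0.0, 1.0]] 284.9402853242605
{'t': 0.15, 'joint_positions': array([-1.20359748e+00,  4.80710388e-01,  1.59671717e+00,  1.42549435e-05,
        1.06512436e+00, -4.65555701e-02]), 'joint_vel': array([-0.00226453, -0.0019928 , -0.00120782, -0.00013449, -0.00104558,
        0.00033455]), 'joint_efforts': array([ 2.85470771e-03, -9.51148295e+01, -4.30459714e+01,  1.53708456e-04,
        8.14478088e-03, -1.80245024e-06]), 'tool_pos': array([ 0.26125719, -0.59480331,  0.19590963]), 'orientation': array([ 0.59176706,  0.38684024,  0.59231195, -0.38643618]), 'force': array([0.12678003, 0.36143561, 0.00895052]), 'wrist_torque': array([ 0.03101536, -0.03016675,  0.02771513]), 'finger_gap': 1.004852643097978}
```

View pics/scene0.png

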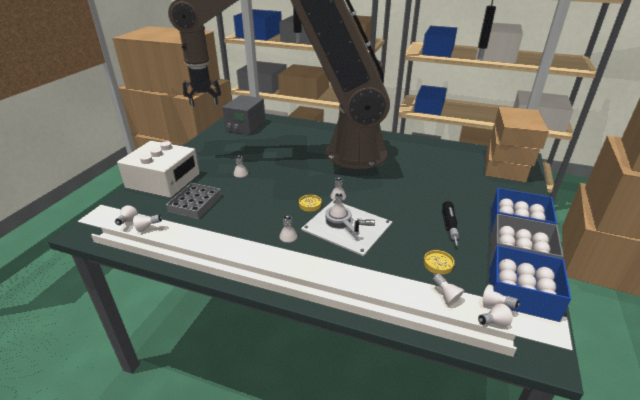

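View pics/side0.png

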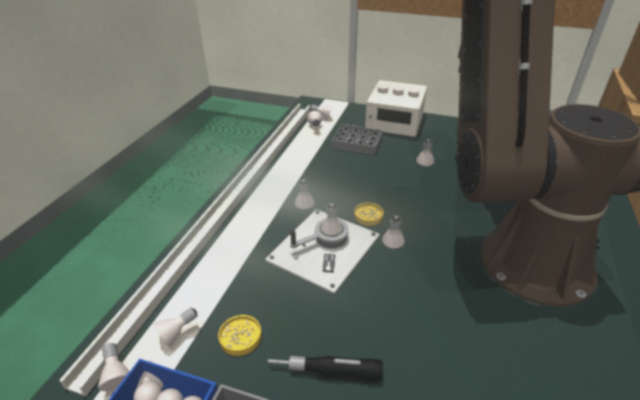

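View pics/wrist0.png

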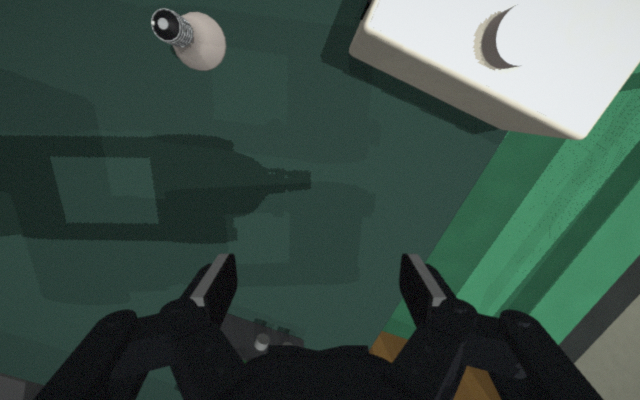

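```bash
python3 - <<'E'
from h import *
import pickle
a=pickle.load(open('scene0.pkl','rb'));b=pickle.load(open('side0.pkl','rb'))
ca=a['frame'][160:280,270:420]; cb=b['frame'][165:300,250:420]
cv2.imwrite('pics/ca.png',cv2.resize(ca[:,:,::-1],None,fx=5,fy=5,interpolation=cv2.INTER_CUBIC))
cv2.imwrite('pics/cb.png',cv2.resize(cb[:,:,::-1],None,fx=4.4,fy=4.4,interpolation=cv2.INTER_CUBIC))
for d,nm in((a,'scene'),(b,'side')):
    P=cloud(d)
    m=(P[...,2]>0.085)&(P[...,2]<0.14)&(P[...,0]>0.4)&(P[...,0]<1.0)&(abs(P[...,1])<0.4)&(d['z_map']>0)
    n,l,st,ce=cv2.connectedComponentsWithStats(m.astype(np.uint8))
    for i in range(1,n):
        if st[i,4]>5: q=P[l==i]; print(nm,ce[i].round(1),st[i,4],q.mean(0).round(3),q[:,2].max().round(3))
E
```

```text
scene [338.4 198.3] 88 [0.542 0.083 0.109] 0.128
side [331.1 210.5] 155 [0.532 0.088 0.111] 0.128
side [292.5 231.3] 11 [0.609 0.169 0.086] 0.088
```

```bash
ls pics
```

```text
ca.png
cb.png
scene0.png
side0.png
wrist0.png
```

View pics/ca.png

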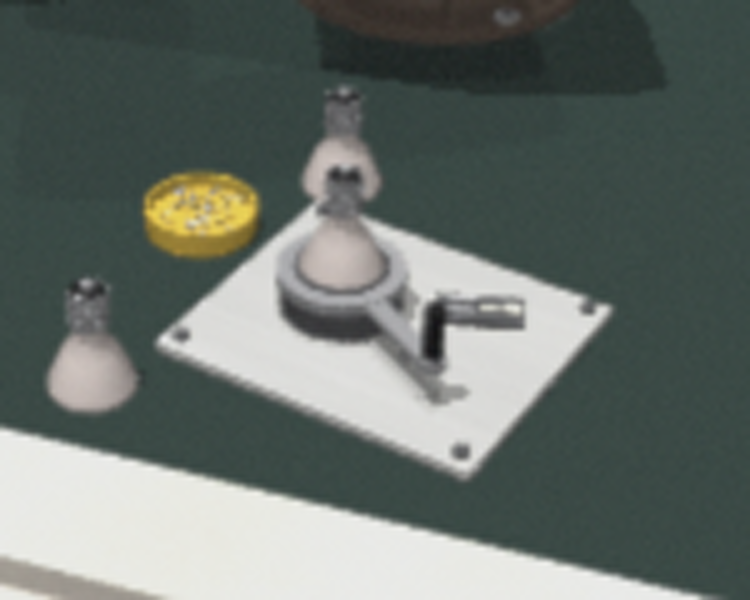

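View pics/cb.png

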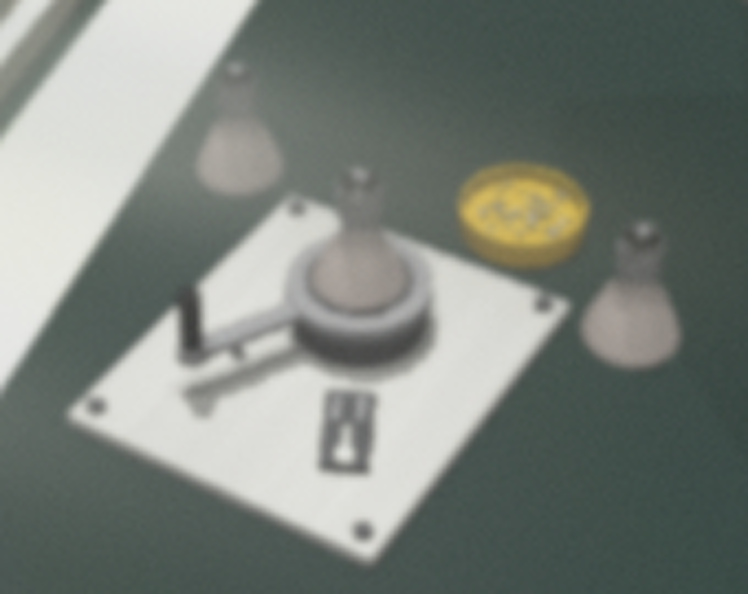

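```bash
python3 - <<'E'
from h import *
import pickle
a=pickle.load(open('scene0.pkl','rb'));b=pickle.load(open('side0.pkl','rb'))
def S(x,y,z): return ray(b,250+x/4.4,165+y/4.4,z).round(4)
def C(x,y,z): return ray(a,270+x/5,160+y/5,z).round(4)
print('block ctr',S(348,430,.018),'white pointer tip/base',S(348,415,.02),S(346,462,.02))
print('axis top button',S(360,172,.125),C(344,172,.125))
print('handle top',S(190,290,.085),C(435,302,.085))
for n,p in dict(bulb1=(237,68),bulb2=(642,235)).items(): print(n,S(*p,.085))
print(C(88,286,.085),C(344,92,.085)); print('dish',S(523,212,.02),C(202,205,.02))
for p in ((70,415),(373,560),(570,303),(295,195)): print('corner',S(*p,.01))
E
```

```text
block ctr [0.5072 0.1816 0.018 ] white pointer tip/base [0.5103 0.1719 0.02  ] [0.5002 0.2077 0.02  ]
axis top button [0.5327 0.0792 0.125 ] [0.5421 0.0844 0.125 ]
handle top [0.608  0.1656 0.085 ] [0.6093 0.1679 0.085 ]
bulb1 [ 0.6593 -0.0523  0.085 ]
bulb2 [0.3692 0.0369 0.085 ]
[ 0.6685 -0.0488  0.085 ] [0.3791 0.0341 0.085 ]
dish [ 0.4566 -0.0414  0.02  ] [ 0.466  -0.0471  0.02  ]
corner [0.669  0.2126 0.01  ]
corner [0.4672 0.2631 0.01  ]
corner [0.4097 0.0258 0.01  ]
corner [ 0.6097 -0.024   0.01  ]
```

>>> jog_arm --increments '[{"dp": [2.4, 2.95, 1.04], "turn": [0, 0, 0.044], "hand": 100}, {"dp": [2.4, 2.95, 1.04], "turn": [0, 0, 0.044], "hand": 100}, {"dp": [2.4, 2.95, 1.04], "turn": [0, 0, 0.044], "hand": 100}, {"dp": [2.4, 2.95, 1.04], "turn": [0, 0, 0.044], "hand": 100}, {"dp": [2.4, 2.95, 1.04], "turn": [0, 0, 0.044], "hand": 100}, {"dp": [2.4, 2.95, 1.04], "turn": [0, 0, 0.044], "hand": 100}, {"dp": [2.4, 2.95, 1.04], "turn": [0, 0, 0.044], "hand": 100}, {"dp": [2.4, 2.95, 1.04], "turn": [0, 0, 0.044], "hand": 100}, {"dp": [2.4, 2.95, 1.04], "turn": [0, 0, 0.044], "hand": 100}, {"dp": [2.4, 2.95, 1.04], "turn": [0, 0, 0.044], "hand": 100}]'

```text
t: 0.98
tool_pos: [0.5021, -0.2984, 0.3009]
orientation: [0.662, 0.247, 0.662, -0.247]
force: [0.6, -1.1, -0.1]
finger_gap: 1.0
```

>>> jog_arm --increments '[{"dp": [0.5, 3.75, 0], "turn": [0, 0, 0], "hand": 100}, {"dp": [0.5, 3.75, 0], "turn": [0, 0, 0], "hand": 100}, {"dp": [0.5, 3.75, 0], "turn": [0, 0, 0], "hand": 100}, {"dp": [0.5, 3.75, 0], "turn": [0, 0, 0], "hand": 100}, {"dp": [0.5, 3.75, 0], "turn": [0, 0, 0], "hand": 100}, {"dp": [0.5, 3.75, 0], "turn": [0, 0, 0], "hand": 100}, {"dp": [0.5, 3.75, 0], "turn": [0, 0, 0], "hand": 100}, {"dp": [0.5, 3.75, 0], "turn": [0, 0, 0], "hand": 100}, {"dp": [0.5, 3.75, 0], "turn": [0, 0, 0], "hand": 100}, {"dp": [0.5, 3.75, 0], "turn": [0, 0, 0], "hand": 100}, {"dp": [0.5, 3.75, 0], "turn": [0, 0, 0], "hand": 100}, {"dp": [0.5, 3.75, 0], "turn": [0, 0, 0], "hand": 100}]'

```text
t: 1.98
tool_pos: [0.5611, 0.1518, 0.3003]
orientation: [0.662, 0.248, 0.662, -0.248]
force: [0.9, -1.2, -0.1]
finger_gap: 1.001
```

>>> jog_arm --increments '[{"dp": [0, 0, 0], "turn": [0, 0, 0], "hand": 60}, {"dp": [0, 0, 0], "turn": [0, 0, 0], "hand": 60}]'

```text
t: 2.15
tool_pos: [0.5611, 0.1518, 0.2999]
orientation: [0.662, 0.247, 0.663, -0.247]
force: [0.2, -0.5, -0.0]
finger_gap: 0.749
```

```bash
python3 - <<'E'
from h import *
import pickle
d=cap('wrist'); save(d,'w1'); pickle.dump(d,open('w1.pkl','wb')); s=bot.read_state(); print(s['t'],s['tool_pos'],s['joint_positions'],s['finger_gap'])
cv2.imwrite('pics/w1c.png',cv2.resize(d['frame'][60:320,160:480,::-1],None,fx=2.3,fy=2.3,interpolation=cv2.INTER_CUBIC))
E
```

```text
2.2 [0.56102982 0.15041607 0.29998173] [ 2.09925161e-01  2.94326891e-01  1.62435171e+00 -2.54314902e-04
  1.22375868e+00  9.25174278e-01] 0.6605992551153954
```

View pics/w1.png

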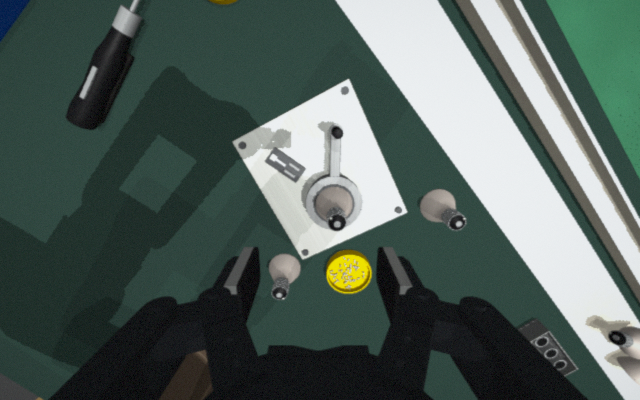

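View pics/w1c.png

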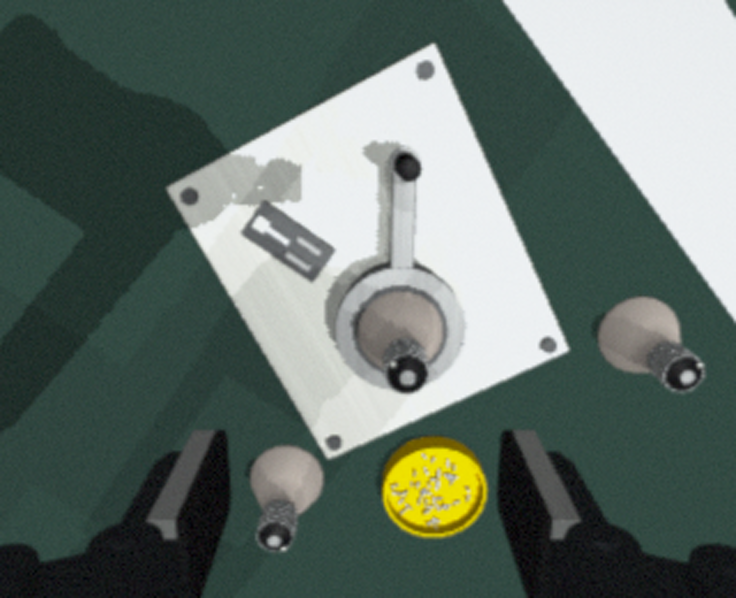

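```bash
python3 - <<'E'
from h import *
import pickle
d=pickle.load(open('w1.pkl','rb'))
cv2.imwrite('pics/w1b.png',cv2.resize(d['frame'][135:195,250:320,::-1],None,fx=10,fy=10,interpolation=cv2.INTER_CUBIC))
cv2.imwrite('pics/w1h.png',cv2.resize(d['frame'][120:245,300:375,::-1],None,fx=4.8,fy=4.8,interpolation=cv2.INTER_CUBIC))
E
```

```text
(no output)
```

View pics/w1b.png

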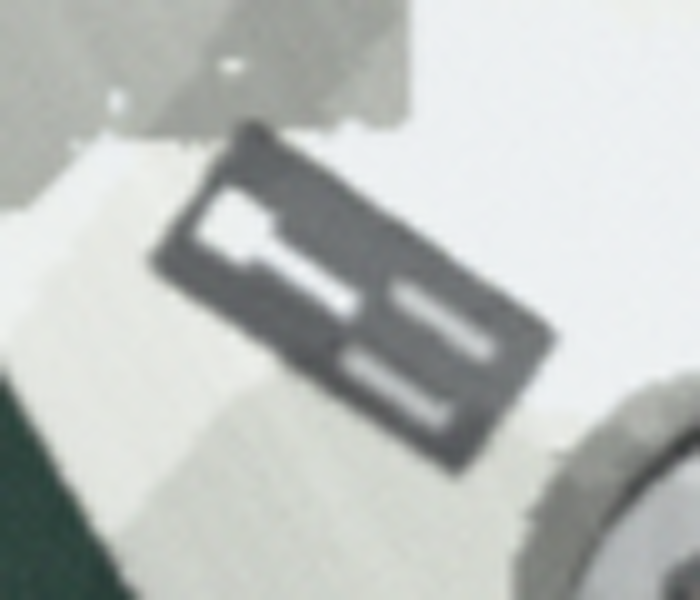

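View pics/w1h.png

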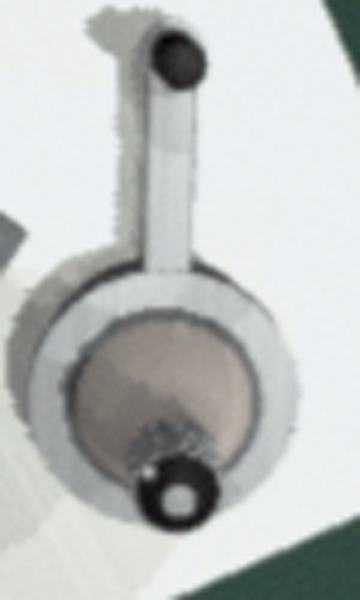

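```bash
python3 - <<'E'
from h import *
import pickle
d=pickle.load(open('w1.pkl','rb')); P=cloud(d)
for n,u,v in(('button',337.5,223.7),('handle',337.9,132.2),('rib1',294.2,167.2),('rib2',289.7,173.8),('notch',291.9,170.5),('block',280,160),('plate',380,160),('ring L',309,204),('ring R',357,204)):
    q=P[int(v+.5)-1:int(v+.5)+2,int(u+.5)-1:int(u+.5)+2].reshape(-1,3); z=np.median(q[:,2]); print(n,z.round(4),ray(d,u,v,z).round(4))
ax=ray(d,337.5,223.7,.125)[:2]
# handle top from depth
m=(P[...,2]>.08)&(P[...,2]<.09)&(np.hypot(P[...,0]-.61,P[...,1]-.168)<.03); print('htop',m.sum(),P[m].mean(0).round(4))
m=(P[...,2]>.112)&(P[...,2]<.14)&(np.hypot(P[...,0]-ax[0],P[...,1]-ax[1])<.03); print('shelltop',m.sum(),P[m].mean(0).round(4),P[m].min(0),P[m].max(0))
h=ray(d,337.9,132.2,.085)[:2]; n=ray(d,291.9,170.5,.024)[:2]
for nm,p in(('h',h),('n',n)):
    v=p-ax; print(nm,p,np.hypot(*v),np.degrees(np.arctan2(v[1],v[0])))
# ring: circle fit of nest top via depth
m=(P[...,2]>.036)&(P[...,2]<.048)&(np.hypot(P[...,0]-ax[0],P[...,1]-ax[1])<.055)
q=P[m][:,:2]; (c,r)=cv2.minEnclosingCircle(q.astype(np.float32)); print('ring',m.sum(),c,r,np.median(P[m][:,2]))
E
```

```text
button 0.1251 [0.5339 0.0798 0.1251]
handle 0.0848 [0.6106 0.1673 0.0848]
rib1 0.019 [0.5202 0.1633 0.019 ]
rib2 0.0193 [0.5072 0.16   0.0193]
notch 0.0155 [0.5129 0.1613 0.0155]
block 0.0163 [0.5102 0.187  0.0163]
plate 0.0095 [0.6337 0.0781 0.0095]
ring L 0.044 [0.5026 0.1058 0.044 ]
ring R 0.0438 [0.5611 0.055  0.0438]
htop 95 [0.6091 0.1671 0.0839]
shelltop 314 [0.5343 0.0827 0.1211] [0.51973189 0.06770229 0.11208256] [0.54667443 0.0946414  0.12707075]
h [0.61060567 0.16732411] 0.11636382835971552 48.770117919900606
n [0.51474495 0.16223906] 0.08462804147562863 103.0905321767731
ring 1361 (0.5363434553146362, 0.08400522172451019) 0.05009809136390686 0.04383316345734484
```

>>> jog_arm --increments '[{"dp": [2.45, 0.83, -1], "hand": 60}, {"dp": [2.45, 0.83, -1.5], "hand": 60}, {"dp": [0, 0, -3], "hand": 60}, {"dp": [0, 0, -3], "hand": 60}, {"dp": [0, 0, -3], "hand": 60}, {"dp": [0, 0, -3], "hand": 60}, {"dp": [0, 0, -1], "hand": 50}, {"dp": [0, 0, 0], "hand": 50}]'

```text
schema error: expected keys dp, turn, hand
```

```bash
python3 - <<'E'
from h import *
import pickle
d=cap('wrist'); save(d,'w2'); pickle.dump(d,open('w2.pkl','wb')); s=bot.read_state(); print(s['t'],s['tool_pos'],s['finger_gap'])
E
```

```text
2.25 [0.56107318 0.14953732 0.30010074] 0.6038111170118687
```

View pics/w2.png

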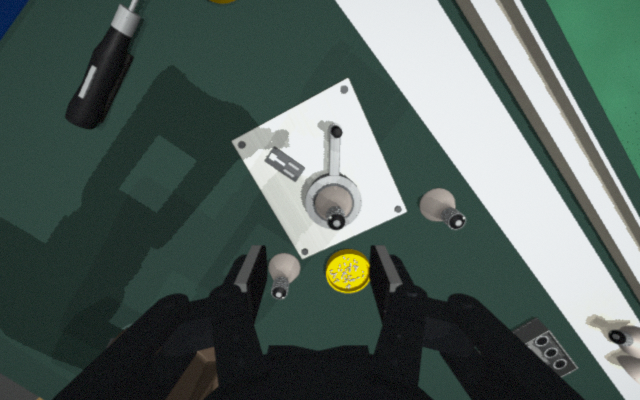

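>>> jog_arm --increments '[{"dp": [2.45, 0.9, -1], "turn": [0, 0, 0], "hand": 60}, {"dp": [2.45, 0.9, -1.5], "turn": [0, 0, 0], "hand": 60}, {"dp": [0, 0, -3], "turn": [0, 0, 0], "hand": 60}, {"dp": [0, 0, -3], "turn": [0, 0, 0], "hand": 60}, {"dp": [0, 0, -3], "turn": [0, 0, 0], "hand": 60}, {"dp": [0, 0, -3], "turn": [0, 0, 0], "hand": 60}, {"dp": [0, 0, -1], "turn": [0, 0, 0], "hand": 50}, {"dp": [0, 0, 0], "turn": [0, 0, 0], "hand": 50}, {"dp": [0, 0, 0], "turn": [0, 0, 0], "hand": 50}]'

```text
t: 3.0
tool_pos: [0.6108, 0.1671, 0.1462]
orientation: [0.662, 0.248, 0.662, -0.248]
force: [0.7, 0.6, -0.0]
finger_gap: 0.501
```

```bash
python3 - <<'E'
from h import *
import pickle
d=cap('wrist'); save(d,'w3'); pickle.dump(d,open('w3.pkl','wb')); s=bot.read_state(); print(s['t'],s['tool_pos'],s['finger_gap'])
P=cloud(d)
m=(P[...,2]>.079)&(P[...,2]<.09)&(np.hypot(P[...,0]-.61,P[...,1]-.168)<.02)&(d['frame'].max(2)<70); print('htop',m.sum(),np.median(P[m],0).round(4))
E
```

```text
3.05 [0.61146029 0.1674676  0.1471083 ] 0.5033167529760791
htop 201 [0.6104 0.1678 0.0842]
```

View pics/w3.png

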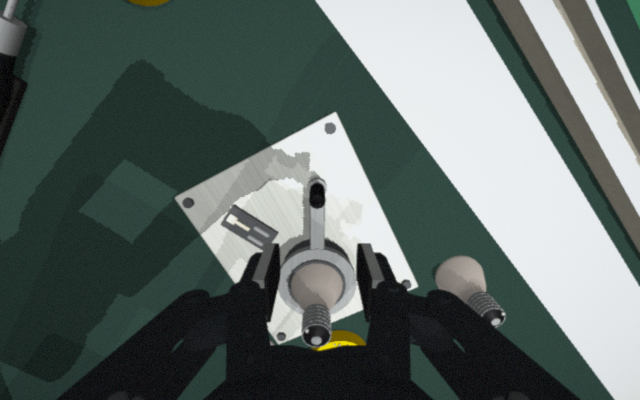

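>>> jog_arm --increments '[{"dp": [0, 0, -3], "turn": [0, 0, 0], "hand": 50}, {"dp": [0, 0, -3], "turn": [0, 0, 0], "hand": 50}, {"dp": [0, 0, -2], "turn": [0, 0, 0], "hand": 45}, {"dp": [0, 0, -1.3], "turn": [0, 0, 0], "hand": 30}, {"dp": [0, 0, 0], "turn": [0, 0, 0], "hand": 20}, {"dp": [0, 0, 0], "turn": [0, 0, 0], "hand": 10}, {"dp": [0, 0, 0], "turn": [0, 0, 0], "hand": 10}, {"dp": [0, 0, 0], "turn": [0, 0, 0], "hand": 10}]' --squeeze 20

```text
t: 3.72
tool_pos: [0.6117, 0.1682, 0.0543]
orientation: [0.663, 0.249, 0.661, -0.248]
force: [0.7, 0.2, -0.8]
finger_gap: 0.096
```

```bash
python3 - <<'E'
from h import *
s=bot.read_state(); print(s['t'],s['tool_pos'],s['finger_gap'],s['force'],s['joint_positions'])
ax=np.array([.534,.0805]); h=s['tool_pos'][:2]; v=h-ax; r=np.hypot(*v); a0=np.arctan2(v[1],v[0]); n=np.array([.5137,.1617])-ax; a1=np.arctan2(n[1],n[0]); print(r,a0,a1,a1-a0)
a=np.linspace(a0,a1,13); p=ax+r*np.c_[np.cos(a),np.sin(a)]; print((np.diff(p,axis=0)*100).round(2).tolist(),(a1-a0)/12)
d=cap('wrist'); save(d,'w4')
E
```

```text
3.7167 [0.61168088 0.16815449 0.05426378] 0.09640153118069288 [ 0.70391278  0.20359359 -0.82797761] [2.20484974e-01 6.19891931e-01 1.75356115e+00 2.60846618e-05
 7.65371133e-01 9.37484853e-01]
0.11712228093883124 0.8456486405252674 1.8157749899217606 0.9701263493964931
[[-0.73, 0.6], [-0.78, 0.54], [-0.82, 0.47], [-0.86, 0.41], [-0.89, 0.33], [-0.91, 0.26], [-0.93, 0.19], [-0.94, 0.11], [-0.95, 0.04], [-0.95, -0.04], [-0.94, -0.12], [-0.93, -0.19]] 0.08084386244970776
```

View pics/w4.png

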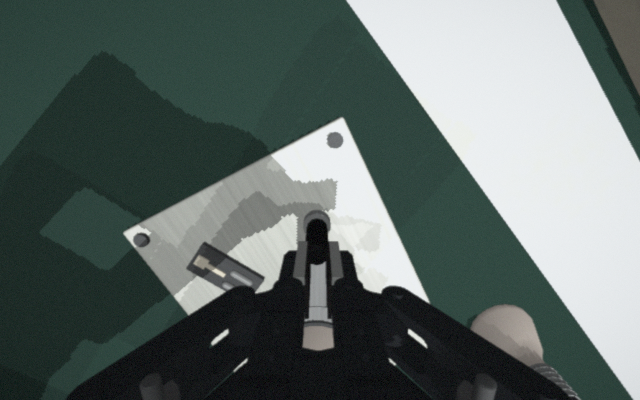

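```bash
python3 - <<'E'
from h import *
d=cap('wrist')
t=bot.read_state()['tool_pos']
for z in(.043,.054,.073,.085): print(z,proj(d,[t[0],t[1],z]), proj(d,[.6104,.1675,z]))
P=cloud(d); 
for u,v in((317,225),(317,235),(317,250),(317,280),(302,265),(335,265),(305,230)): print(u,v,P[v,u].round(4))
cv2.imwrite('pics/w4z.png',cv2.resize(d['frame'][190:360,230:410,::-1],None,fx=4,fy=3.5,interpolation=cv2.INTER_CUBIC))
E
```

```text
0.043 (np.float64(317.31368461951683), np.float64(223.32266759623022)) (np.float64(316.98547830575006), np.float64(224.57321532968774))
0.054 (np.float64(317.3171923602398), np.float64(229.77169158831086)) (np.float64(316.97134099556934), np.float64(231.07920626212817))
0.073 (np.float64(317.32423186980174), np.float64(242.71391555633608)) (np.float64(316.94297645497727), np.float64(244.13256942208244))
0.085 (np.float64(317.3294729745969), np.float64(252.34975048242214)) (np.float64(316.92186428650115), np.float64(253.84839053041688))
317 225 [0.6144 0.172  0.0574]
317 235 [0.6147 0.1724 0.0736]
317 250 [0.6119 0.1692 0.0846]
317 280 [0.5798 0.1325 0.0428]
302 265 [0.6132 0.181  0.1166]
335 265 [0.6245 0.1708 0.1162]
305 230 [0.6011 0.17   0.0431]
```

View pics/w4z.png

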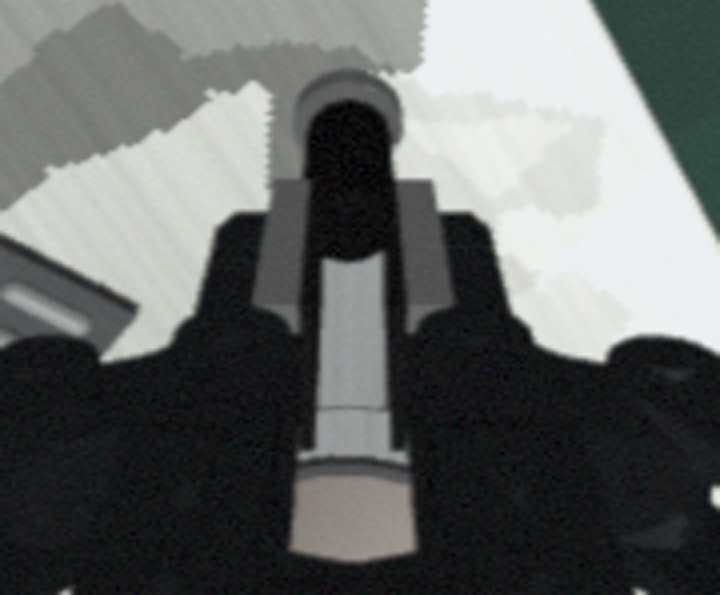

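>>> jog_arm --increments '[{"dp": [0, 0, 0], "turn": [0, 0, 0], "hand": 0}, {"dp": [0, 0, 0], "turn": [0, 0, 0], "hand": 0}, {"dp": [0, 0, 0], "turn": [0, 0, 0], "hand": 0}, {"dp": [-0.73, 0.6, 0], "turn": [0, 0, 0.081], "hand": 0}, {"dp": [-0.78, 0.54, 0], "turn": [0, 0, 0.081], "hand": 0}, {"dp": [-0.82, 0.47, 0], "turn": [0, 0, 0.081], "hand": 0}, {"dp": [-0.86, 0.41, 0], "turn": [0, 0, 0.081], "hand": 0}, {"dp": [-0.89, 0.33, 0], "turn": [0, 0, 0.081], "hand": 0}, {"dp": [-0.91, 0.26, 0], "turn": [0, 0, 0.081], "hand": 0}, {"dp": [-0.93, 0.19, 0], "turn": [0, 0, 0.081], "hand": 0}, {"dp": [-0.94, 0.11, 0], "turn": [0, 0, 0.081], "hand": 0}]' --squeeze 20

```text
t: 4.73
tool_pos: [0.5414, 0.1972, 0.0524]
orientation: [0.707, 0.023, 0.707, -0.023]
force: [0.6, 0.4, -1.1]
finger_gap: -0.0
```

```bash
python3 - <<'E'
from h import *
s=bot.read_state(); print(s['t'],s['tool_pos'],s['finger_gap'],s['force'])
d=cap('wrist'); save(d,'w5')
E
```

```text
4.7333 [0.54138036 0.19718785 0.0524379 ] -0.00015103321838275398 [ 0.5910761   0.38607208 -1.06597835]
```

View pics/w5.png

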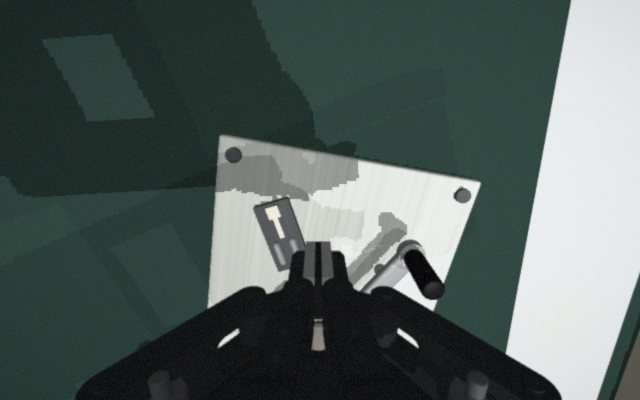

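```bash
python3 - <<'E'
from h import *
s=bot.read_state()
d=cap('wrist'); P=cloud(d); t=s['tool_pos']
print(proj(d,t),d['z_map'][246:300:6,318],d['z_map'][246:300:6,310])
for v in range(240,300,6): print(v,P[v,310].round(3),P[v,325].round(3))
print(d['mount'])
d=cap('side'); save(d,'s5'); cv2.imwrite('pics/s5z.png',cv2.resize(d['frame'][165:300,250:420,::-1],None,fx=4.4,fy=4.4,interpolation=cv2.INTER_CUBIC))
m=0
E
```

```text
(np.float64(317.8111822453162), np.float64(229.40164702421714)) [0.1479382  0.14262794 0.13682878 0.13189705 0.12689784 0.1235799
 0.12303541 0.12381431 0.12546106] [0.14792143 0.14243828 0.13700399 0.1315351  0.12758966 0.12246343
 0.11662494 0.11287292 0.11021453]
240 [0.531 0.168 0.01 ] [0.544 0.168 0.01 ]
246 [0.536 0.208 0.097] [0.544 0.208 0.096]
252 [0.536 0.208 0.103] [0.544 0.207 0.102]
258 [0.536 0.208 0.108] [0.543 0.208 0.108]
264 [0.536 0.208 0.114] [0.543 0.207 0.113]
270 [0.537 0.208 0.118] [0.543 0.208 0.12 ]
276 [0.537 0.208 0.124] [0.543 0.208 0.124]
282 [0.537 0.209 0.13 ] [0.543 0.209 0.13 ]
288 [0.537 0.209 0.134] [0.543 0.208 0.132]
294 [0.537 0.209 0.137] [0.543 0.209 0.137]
[[ 6.23669868e-04 -3.18612316e-01  9.47884910e-01 -1.76989998e-01]
 [-7.42685274e-04 -9.47884981e-01 -3.18611851e-01  8.15072719e-02]
 [ 9.99999530e-01 -5.05271553e-04 -8.27795976e-04  1.61919994e-04]
 [ 0.00000000e+00  0.00000000e+00  0.00000000e+00  1.00000000e+00]]
```

View pics/s5z.png

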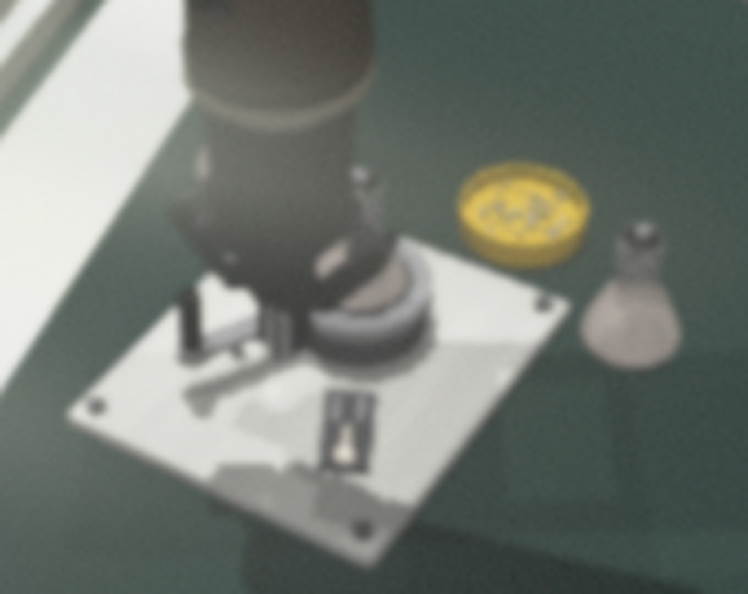

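```bash
python3 - <<'E'
from h import *
s=bot.read_state(); t=s['tool_pos']; print(t,s['t'])
d=cap('side'); 
for z in (.052,.06,.07,.08,.093,.11): print(z,[round(float(x),1) for x in proj(d,[t[0],t[1],z])])
x0,y0=285,215
cv2.imwrite('pics/s5t.png',cv2.resize(d['frame'][y0:y0+50,x0:x0+60,::-1],None,fx=12,fy=12,interpolation=cv2.INTER_CUBIC))
P=cloud(d); sub=P[225:250,300:325]
m=(np.hypot(P[...,0]-t[0],P[...,1]-t[1])<.02)&(P[...,2]>.03); print(m.sum(),np.sort(P[m][:,2])[:12])
E
```

```text
[0.54149648 0.19706823 0.05249691] 4.8833
0.052 [314.2, 254.3]
0.06 [314.1, 252.0]
0.07 [314.0, 249.1]
0.08 [314.0, 246.1]
0.093 [313.9, 242.2]
0.11 [313.8, 237.0]
354 [0.08862655 0.08967622 0.09028038 0.09093689 0.09136806 0.09297799
 0.09384945 0.09417238 0.09451741 0.09457128 0.09502393 0.09555034]
```

View pics/s5t.png

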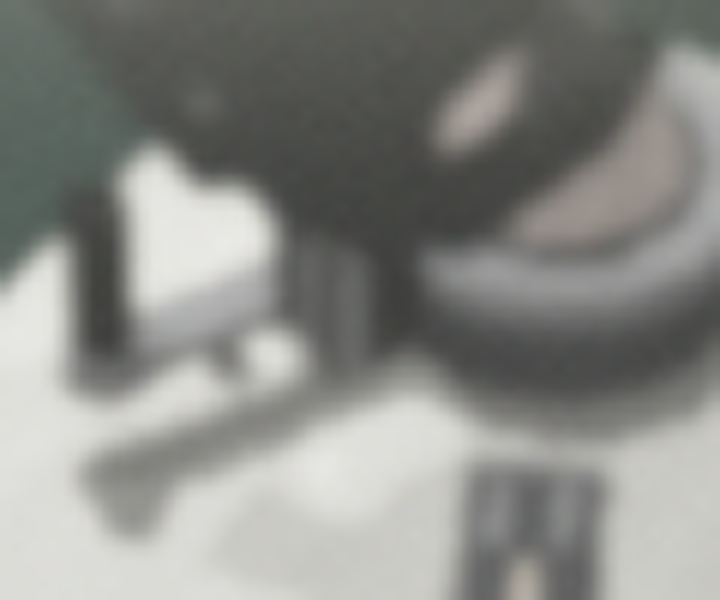

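>>> jog_arm --increments '[{"dp": [0, 0, 2.5], "turn": [0, 0, 0], "hand": 45}, {"dp": [1.15, -0.49, 0], "turn": [0, 0, -0.108], "hand": 45}, {"dp": [1.15, -0.49, 0], "turn": [0, 0, -0.108], "hand": 45}, {"dp": [1.15, -0.49, 0], "turn": [0, 0, -0.108], "hand": 45}, {"dp": [1.15, -0.49, 0], "turn": [0, 0, -0.108], "hand": 45}, {"dp": [1.15, -0.49, 0], "turn": [0, 0, -0.108], "hand": 45}, {"dp": [1.15, -0.49, 0], "turn": [0, 0, -0.108], "hand": 45}, {"dp": [0, 0, 0], "turn": [0, 0, 0], "hand": 45}, {"dp": [0, 0, 0], "turn": [0, 0, 0], "hand": 45}, {"dp": [0, 0, 0], "turn": [0, 0, 0], "hand": 45}]'

```text
t: 5.77
tool_pos: [0.6105, 0.1675, 0.0772]
orientation: [0.662, 0.248, 0.662, -0.248]
force: [0.5, -0.4, 0.1]
finger_gap: 0.45
```

```bash
python3 - <<'E'
from h import *
s=bot.read_state(); t=s['tool_pos']; print(s['t'],t,s['finger_gap'],s['force'],s['orientation'])
d=cap('wrist'); save(d,'w6'); P=cloud(d)
m=(P[...,2]>.079)&(P[...,2]<.09)&(np.hypot(P[...,0]-.61,P[...,1]-.168)<.02)&(d['frame'].max(2)<70); print('htop',m.sum(),np.median(P[m],0).round(4))
E
```

```text
5.7667 [0.61048648 0.16752444 0.07721399] 0.45035998555239065 [ 0.46516418 -0.42501861  0.09348441] [ 0.66219501  0.24750558  0.66249914 -0.24765632]
htop 370 [0.6105 0.1682 0.0841]
```

View pics/w6.png

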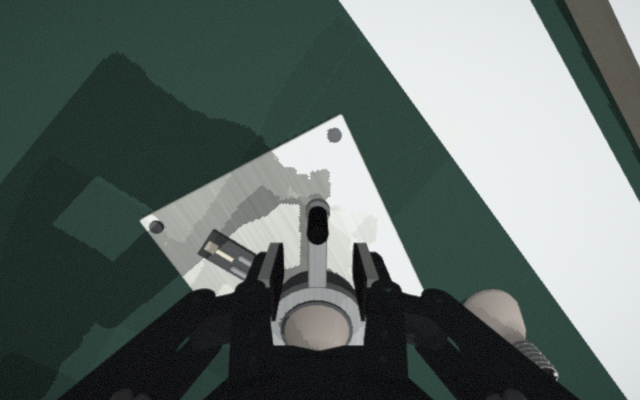

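>>> jog_arm --increments '[{"dp": [0, 0, -1.5], "turn": [0, 0, 0], "hand": 45}, {"dp": [0, 0, -1.5], "turn": [0, 0, 0], "hand": 45}, {"dp": [0, 0, -1.2], "turn": [0, 0, 0], "hand": 45}, {"dp": [0, 0, -0.6], "turn": [0, 0, 0], "hand": 45}, {"dp": [0, 0, 0], "turn": [0, 0, 0], "hand": 45}]'

```text
t: 6.23
tool_pos: [0.6095, 0.1675, 0.028]
orientation: [0.662, 0.247, 0.663, -0.248]
force: [0.0, 0.5, 0.4]
finger_gap: 0.45
```

>>> jog_arm --increments '[{"dp": [0, 0, -0.6], "turn": [0, 0, 0], "hand": 45}, {"dp": [0, 0, -0.5], "turn": [0, 0, 0], "hand": 45}, {"dp": [0, 0, 0], "turn": [0, 0, 0], "hand": 20}, {"dp": [0, 0, 0], "turn": [0, 0, 0], "hand": 0}, {"dp": [0, 0, 0], "turn": [0, 0, 0], "hand": 0}, {"dp": [0, 0, 0], "turn": [0, 0, 0], "hand": 0}, {"dp": [0, 0, 0], "turn": [0, 0, 0], "hand": 0}, {"dp": [0, 0, 0], "turn": [0, 0, 0], "hand": 0}]' --squeeze 20

```text
t: 6.9
tool_pos: [0.6108, 0.1675, 0.0185]
orientation: [0.662, 0.248, 0.662, -0.248]
force: [-0.7, -0.8, -2.3]
finger_gap: 0.164
```

```bash
python3 - <<'E'
from h import *
s=bot.read_state(); t=s['tool_pos']; print(s['t'],t,s['finger_gap'],s['force'],s['orientation'])
d=cap('wrist'); save(d,'w7')
E
```

```text
6.9 [0.61075637 0.16754649 0.0185    ] 0.16399131628470243 [-0.66205574 -0.79390939 -2.33246413] [ 0.6621583   0.24811416  0.66214174 -0.24810092]
```

View pics/w7.png

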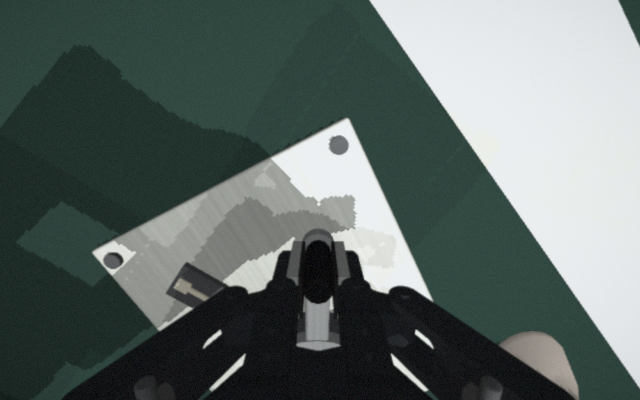

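>>> jog_arm --increments '[{"dp": [-0.73, 0.6, 0], "turn": [0, 0, 0.081], "hand": 0}, {"dp": [-0.78, 0.54, 0], "turn": [0, 0, 0.081], "hand": 0}, {"dp": [-0.82, 0.47, 0], "turn": [0, 0, 0.081], "hand": 0}, {"dp": [-0.86, 0.41, 0], "turn": [0, 0, 0.081], "hand": 0}, {"dp": [-0.89, 0.33, 0], "turn": [0, 0, 0.081], "hand": 0}, {"dp": [-0.91, 0.26, 0], "turn": [0, 0, 0.081], "hand": 0}, {"dp": [-0.93, 0.19, 0], "turn": [0, 0, 0.081], "hand": 0}, {"dp": [-0.94, 0.11, 0], "turn": [0, 0, 0.081], "hand": 0}, {"dp": [-0.95, 0.04, 0], "turn": [0, 0, 0.081], "hand": 0}, {"dp": [-0.95, -0.04, 0], "turn": [0, 0, 0.081], "hand": 0}]'

```text
t: 7.78
tool_pos: [0.523, 0.1967, 0.0185]
orientation: [0.706, -0.034, 0.706, 0.034]
force: [2.3, -4.7, -4.4]
finger_gap: 0.165
```

```bash
python3 - <<'E'
from h import *
s=bot.read_state(); t=s['tool_pos']; print(s['t'],t,s['finger_gap'],s['force'])
ax=np.array([.534,.0805]); v=t[:2]-ax; print(np.hypot(*v),np.arctan2(v[1],v[0]))
d=cap('wrist'); save(d,'w8')
E
```

```text
7.7833 [0.52298181 0.19670609 0.01852003] 0.1650606077517174 [ 2.34323788 -4.72289923 -4.4395894 ]
0.11672727246148701 1.665329660602718
```

View pics/w8.png

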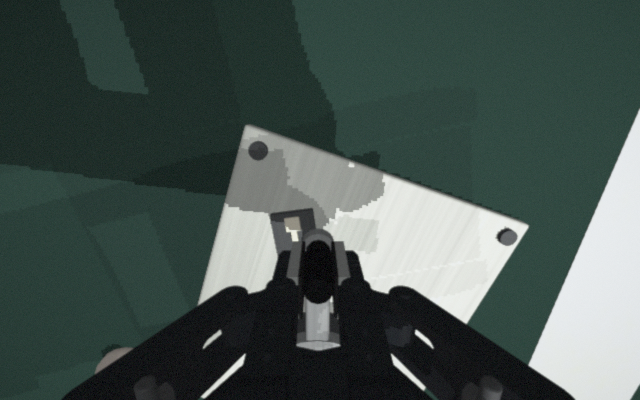

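>>> jog_arm --increments '[{"dp": [-0.6, -0.1, 0], "turn": [0, 0, 0.054], "hand": 0}, {"dp": [-0.57, -0.13, 0], "turn": [0, 0, 0.054], "hand": 0}, {"dp": [-0.55, -0.15, 0], "turn": [0, 0, 0.054], "hand": 0}, {"dp": [0, 0, 0], "turn": [0, 0, 0], "hand": 0}, {"dp": [0, 0, 0], "turn": [0, 0, 0], "hand": 0}]'

```text
t: 8.25
tool_pos: [0.506, 0.1937, 0.0186]
orientation: [0.702, -0.089, 0.701, 0.09]
force: [-3.0, 10.5, -2.6]
finger_gap: 0.165
```

```bash
python3 - <<'E'
from h import *
s=bot.read_state(); t=s['tool_pos']; print(s['t'],t,s['finger_gap'],s['force'])
ax=np.array([.534,.0805]); v=t[:2]-ax; print(np.hypot(*v),np.arctan2(v[1],v[0]))
d=cap('wrist'); save(d,'w9')
cv2.imwrite('pics/w9z.png',cv2.resize(d['frame'][180:330,240:400,::-1],None,fx=4,fy=4,interpolation=cv2.INTER_CUBIC))
E
```

```text
8.25 [0.50598601 0.19370507 0.01860576] 0.16541054573946046 [-3.01528903 10.46414804 -2.63919229]
0.11661976817578314 1.8133851417097486
```

View pics/w9z.png

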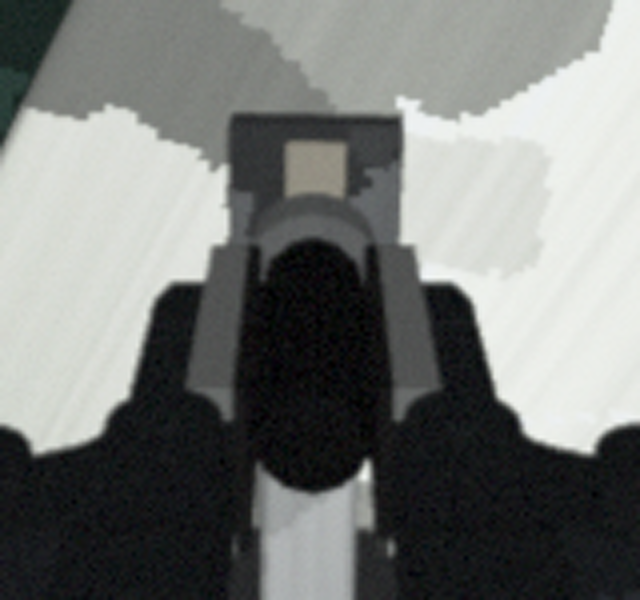

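>>> jog_arm --increments '[{"dp": [0, 0, 0], "turn": [0, 0, 0], "hand": 15}, {"dp": [0, 0, 0], "turn": [0, 0, 0], "hand": 30}, {"dp": [0, 0, 0], "turn": [0, 0, 0], "hand": 45}, {"dp": [0, 0, 0], "turn": [0, 0, 0], "hand": 45}, {"dp": [0, 0, 0], "turn": [0, 0, 0], "hand": 45}, {"dp": [0, 0, 1.5], "turn": [0, 0, 0], "hand": 45}, {"dp": [0, 0, 2.5], "turn": [0, 0, 0], "hand": 45}, {"dp": [0, 0, 3], "turn": [0, 0, 0], "hand": 45}, {"dp": [0, 0, 3], "turn": [0, 0, 0], "hand": 45}, {"dp": [0, 0, 3], "turn": [0, 0, 0], "hand": 45}, {"dp": [0, 0, 3], "turn": [0, 0, 0], "hand": 45}, {"dp": [0, 0, 2], "turn": [0, 0, 0], "hand": 60}]'

```text
t: 9.3
tool_pos: [0.5068, 0.193, 0.2014]
orientation: [0.702, -0.09, 0.7, 0.09]
force: [0.8, 0.2, 0.6]
finger_gap: 0.574
```

>>> jog_arm --increments '[{"dp": [0, 0, 0], "turn": [0, 0, 0], "hand": 60}, {"dp": [0, 0, 0], "turn": [0, 0, 0], "hand": 60}]'

```text
t: 9.47
tool_pos: [0.5067, 0.193, 0.1995]
orientation: [0.702, -0.09, 0.7, 0.09]
force: [-0.7, 0.2, -0.4]
finger_gap: 0.596
```

```bash
python3 - <<'E'
from h import *
import pickle
s=bot.read_state(); t=s['tool_pos']; print(s['t'],t,s['finger_gap'],s['joint_positions'].round(3))
d=cap('wrist'); save(d,'w10'); pickle.dump(d,open('w10.pkl','wb'))
P=cloud(d)
m=(P[...,2]>.079)&(P[...,2]<.09)&(np.hypot(P[...,0]-.506,P[...,1]-.193)<.02)&(d['frame'].max(2)<70); print('htop',m.sum(),np.median(P[m],0).round(4))
m=(P[...,2]>.114)&(P[...,2]<.128)&(np.hypot(P[...,0]-.534,P[...,1]-.082)<.025); print('shell',m.sum(),P[m].mean(0).round(4),P[m].min(0),P[m].max(0))
cv2.imwrite('pics/w10z.png',cv2.resize(d['frame'][120:300,220:420,::-1],None,fx=4,fy=3.3,interpolation=cv2.INTER_CUBIC))
E
```

```text
9.4667 [0.50671318 0.19300428 0.19954258] 0.5960856979282236 [ 0.308  0.325  1.843 -0.     0.971  0.054]
htop 140 [0.5057 0.1937 0.0841]
shell 485 [0.532  0.0836 0.1211] [0.51925979 0.06749082 0.11410344] [0.54543024 0.09445874 0.12672407]
```

View pics/w10.png

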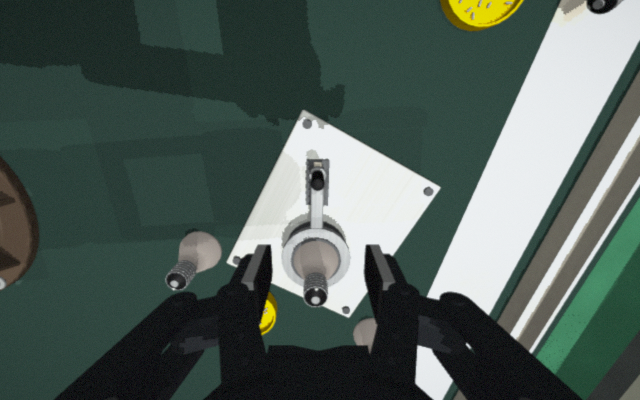

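View pics/w10z.png

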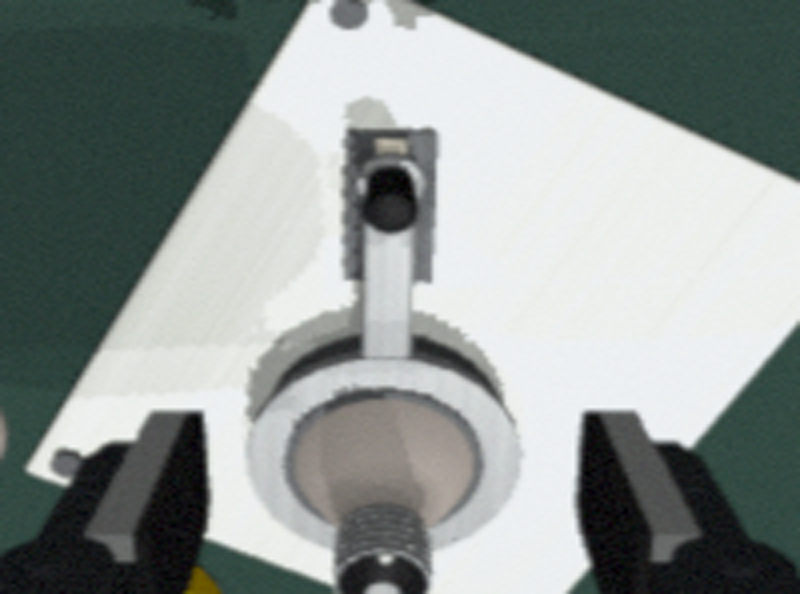

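>>> jog_arm --increments '[{"dp": [0.15, -0.62, 0], "turn": [0, 0, 0.122], "hand": 60}, {"dp": [0.15, -0.62, 0], "turn": [0, 0, 0.122], "hand": 60}, {"dp": [0.15, -0.62, 0], "turn": [0, 0, 0.122], "hand": 60}, {"dp": [0.15, -0.62, 0], "turn": [0, 0, 0.122], "hand": 60}, {"dp": [0.15, -0.62, 0], "turn": [0, 0, 0.122], "hand": 60}, {"dp": [0.15, -0.62, 0], "turn": [0, 0, 0.122], "hand": 60}, {"dp": [0.15, -0.62, 0], "turn": [0, 0, 0.122], "hand": 60}, {"dp": [0.15, -0.62, 0], "turn": [0, 0, 0.122], "hand": 60}, {"dp": [0.15, -0.62, 0], "turn": [0, 0, 0.122], "hand": 60}]'

```text
t: 10.27
tool_pos: [0.5187, 0.1365, 0.1968]
orientation: [0.549, -0.444, 0.551, 0.445]
force: [0.4, -0.1, -0.1]
finger_gap: 0.602
```

>>> jog_arm --increments '[{"dp": [0.14, -0.62, 0], "turn": [0, 0, 0.122], "hand": 60}, {"dp": [0.14, -0.62, 0], "turn": [0, 0, 0.122], "hand": 60}, {"dp": [0.14, -0.62, 0], "turn": [0, 0, 0.122], "hand": 60}, {"dp": [0.14, -0.62, 0], "turn": [0, 0, 0.122], "hand": 60}, {"dp": [0.14, -0.62, 0], "turn": [0, 0, 0.122], "hand": 60}, {"dp": [0.14, -0.62, 0], "turn": [0, 0, 0.122], "hand": 60}, {"dp": [0.14, -0.62, 0], "turn": [0, 0, 0.122], "hand": 60}, {"dp": [0.14, -0.62, 0], "turn": [0, 0, 0.122], "hand": 60}, {"dp": [0.14, -0.62, 0], "turn": [0, 0, 0.122], "hand": 60}, {"dp": [0, 0, 0], "turn": [0, 0, 0], "hand": 60}, {"dp": [0, 0, 0], "turn": [0, 0, 0], "hand": 60}]'

```text
t: 11.18
tool_pos: [0.5314, 0.0811, 0.1973]
orientation: [0.241, -0.664, 0.241, 0.665]
force: [0.1, -0.8, 1.0]
finger_gap: 0.6
```

```bash
python3 - <<'E'
from h import *
import pickle
s=bot.read_state(); t=s['tool_pos']; print(s['t'],t,s['finger_gap'],s['joint_positions'].round(3),s['orientation'])
d=cap('wrist'); save(d,'w11'); pickle.dump(d,open('w11.pkl','wb'))
P=cloud(d)
m=(P[...,2]>.114)&(P[...,2]<.128)&(np.hypot(P[...,0]-.533,P[...,1]-.081)<.025); print('shell',m.sum(),P[m].mean(0).round(4),P[m].min(0),P[m].max(0))
E
```

```text
11.1833 [0.53144297 0.08106269 0.19725431] 0.5995152119822175 [ 0.095  0.324  1.851  0.     0.968 -2.351] [ 0.24070865 -0.66414561  0.24125244  0.66540755]
shell 643 [0.5323 0.0786 0.1212] [0.51970271 0.06598401 0.11422174] [0.5465513  0.09265075 0.12647883]
```

View pics/w11.png

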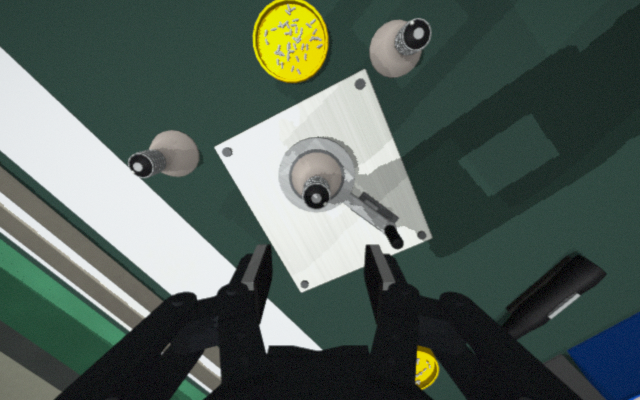

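```bash
python3 - <<'E'
from h import *
import pickle
d=pickle.load(open('w11.pkl','rb')); P=cloud(d)
m=(P[...,2]>.079)&(P[...,2]<.09)&(np.hypot(P[...,0]-.506,P[...,1]-.193)<.03); print('htop',m.sum(),np.median(P[m],0).round(4),P[m].min(0),P[m].max(0))
print('proj expected handle top',proj(d,[.506,.1935,.085]),'notch',proj(d,[.5137,.1617,.018]),'block far',proj(d,[.507,.195,.016]))
cv2.imwrite('pics/w11z.png',cv2.resize(d['frame'][125:255,270:440,::-1],None,fx=4.6,fy=4.6,interpolation=cv2.INTER_CUBIC))
E
```

```text
htop 131 [0.5062 0.1896 0.0837] [0.49931781 0.18381237 0.0793026 ] [0.51383501 0.19807809 0.08569435]
proj expected handle top (np.float64(398.97156307847047), np.float64(245.1820737584854)) notch (np.float64(366.9043505410534), np.float64(208.4933477300909)) block far (np.float64(385.255601537439), np.float64(222.6105232172651))
```

View pics/w11z.png

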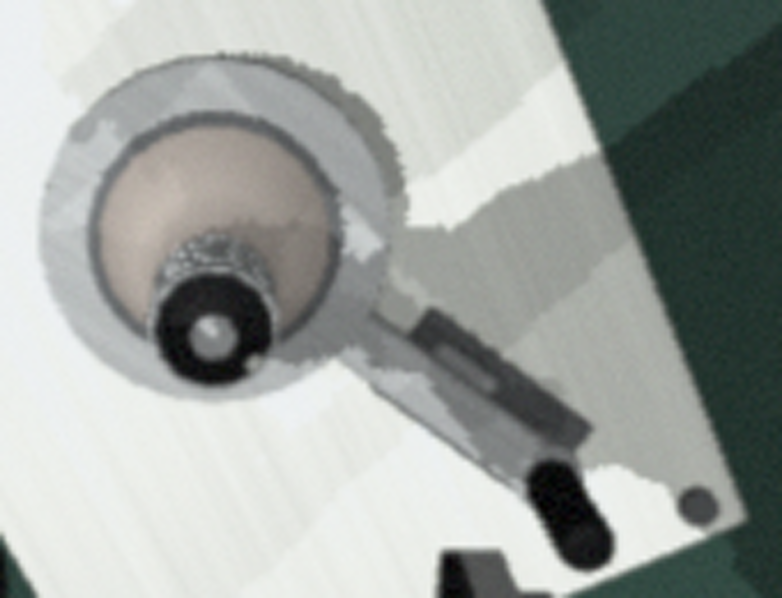

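>>> jog_arm --increments '[{"dp": [0.15, -0.05, -2], "turn": [0, 0, 0], "hand": 60}, {"dp": [0, 0, -2], "turn": [0, 0, 0], "hand": 60}, {"dp": [0, 0, -2], "turn": [0, 0, 0], "hand": 60}, {"dp": [0, 0, -2], "turn": [0, 0, 0], "hand": 60}, {"dp": [0, 0, -2], "turn": [0, 0, 0], "hand": 60}, {"dp": [0, 0, 0], "turn": [0, 0, 0], "hand": 60}, {"dp": [0, 0, 0], "turn": [0, 0, 0], "hand": 60}]'

```text
t: 11.82
tool_pos: [0.5326, 0.081, 0.0977]
orientation: [0.24, -0.664, 0.24, 0.666]
force: [-0.6, -0.2, 0.6]
finger_gap: 0.599
```

```bash
python3 - <<'E'
from h import *
s=bot.read_state(); t=s['tool_pos']; print(s['t'],t,s['finger_gap'],s['joint_positions'].round(3),s['force'])
d=cap('wrist'); save(d,'w12')
P=cloud(d)
m=(P[...,2]>.114)&(P[...,2]<.128)&(np.hypot(P[...,0]-.533,P[...,1]-.081)<.025); print('shell',m.sum(),P[m].mean(0).round(4),P[m].min(0),P[m].max(0))
E
```

```text
11.8167 [0.53262518 0.08101134 0.09771207] 0.5993898883809288 [ 0.095  0.454  1.944  0.     0.745 -2.354] [-0.5986576  -0.16292807  0.62414029]
shell 1515 [0.5318 0.0783 0.121 ] [0.51942472 0.06614497 0.11420331] [0.54668007 0.09346579 0.12624926]
```

View pics/w12.png

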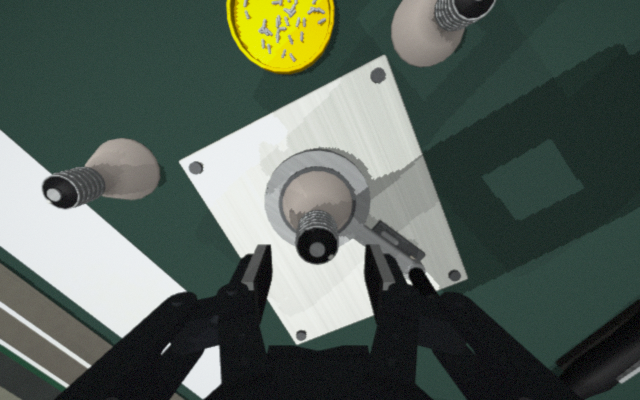

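>>> jog_arm --increments '[{"dp": [0, -0.05, -1.5], "turn": [0, 0, 0], "hand": 60}, {"dp": [0, 0, -1.5], "turn": [0, 0, 0], "hand": 60}, {"dp": [0, 0, -1.2], "turn": [0, 0, 0], "hand": 55}, {"dp": [0, 0, -0.7], "turn": [0, 0, 0], "hand": 50}, {"dp": [0, 0, 0], "turn": [0, 0, 0], "hand": 45}, {"dp": [0, 0, 0], "turn": [0, 0, 0], "hand": 40}, {"dp": [0, 0, 0], "turn": [0, 0, 0], "hand": 30}, {"dp": [0, 0, 0], "turn": [0, 0, 0], "hand": 20}, {"dp": [0, 0, 0], "turn": [0, 0, 0], "hand": 20}, {"dp": [0, 0, 0], "turn": [0, 0, 0], "hand": 20}]' --squeeze 40

```text
t: 12.7
tool_pos: [0.5336, 0.0808, 0.0505]
orientation: [-0.24, 0.665, -0.239, -0.665]
force: [-4.3, 6.7, 3.3]
finger_gap: 0.3
```

```bash
python3 - <<'E'
from h import *
s=bot.read_state(); t=s['tool_pos']; print(s['t'],t,s['finger_gap'],s['joint_positions'].round(3),s['force'],s['wrist_torque'])
d=cap('wrist'); save(d,'w13')
d=cap('side');cv2.imwrite('pics/s13z.png',cv2.resize(d['frame'][165:300,250:420,::-1],None,fx=4.4,fy=4.4,interpolation=cv2.INTER_CUBIC))
E
```

```text
12.7 [0.53362564 0.08078039 0.05047189] 0.300076703914911 [ 9.400e-02  5.260e-01  1.977e+00  1.000e-03  6.380e-01 -2.358e+00] [-4.25231902  6.69090817  3.27189957] [ 0.88367962  0.51942127 -0.04221564]
```

View pics/w13.png

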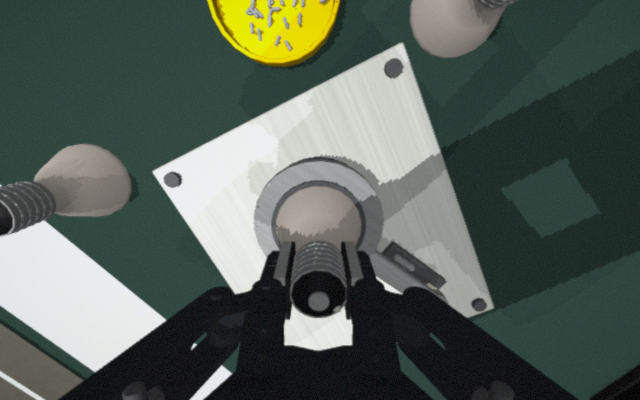

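View pics/s13z.png

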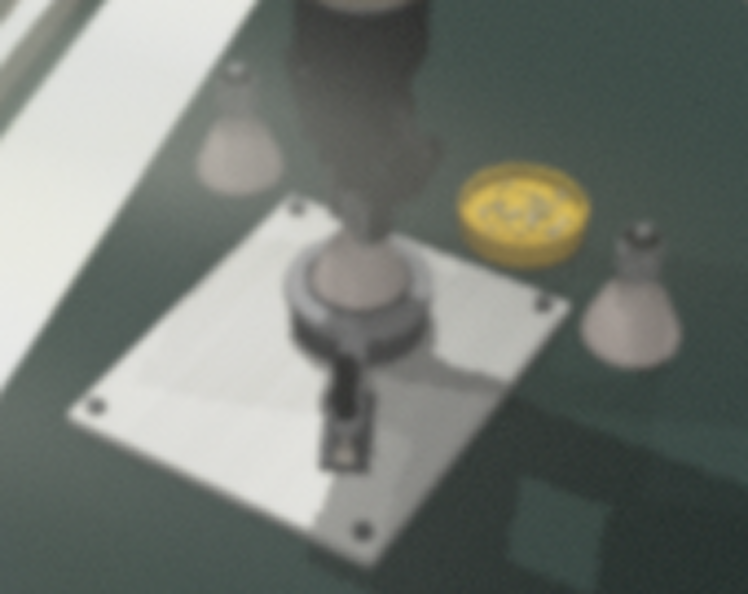

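>>> jog_arm --increments '[{"dp": [-0.05, 0.05, 0], "turn": [0, 0, 0], "hand": 10}, {"dp": [0, 0, -0.006], "turn": [0, 0, -0.1], "hand": 10}, {"dp": [0, 0, -0.006], "turn": [0, 0, -0.1], "hand": 10}, {"dp": [0, 0, -0.006], "turn": [0, 0, -0.1], "hand": 10}, {"dp": [0, 0, -0.006], "turn": [0, 0, -0.1], "hand": 10}, {"dp": [0, 0, -0.006], "turn": [0, 0, -0.1], "hand": 10}, {"dp": [0, 0, 0], "turn": [0, 0, 0], "hand": 10}]'

```text
t: 13.38
tool_pos: [0.5336, 0.0808, 0.0501]
orientation: [-0.398, 0.585, -0.398, -0.584]
force: [-1.3, -0.7, 6.2]
finger_gap: 0.298
```

```bash
cat > st.py <<'E'
from h import *
s=bot.read_state(); q=s['orientation']; z=R.from_quat([q[1],q[2],q[3],q[0]]).as_matrix()[:,2]
print(s['t'],s['tool_pos'].round(4),'gap',round(s['finger_gap'],3),'j1,j6',s['joint_positions'][[0,5]].round(3),'F',s['force'].round(1),'T',s['wrist_torque'].round(3),'jaw',round(float(np.arctan2(z[1],z[0])),3))
E
python3 st.py
```

```text
13.3833 [0.5336 0.0808 0.0501] gap 0.298 j1,j6 [ 0.094 -1.851] F [-1.3 -0.7  6.2] T [-0.132  0.177 -0.02 ] jaw 1.946
```

>>> jog_arm --increments '[{"dp": [0, 0, -0.006], "turn": [0, 0, -0.1], "hand": 10}, {"dp": [0, 0, -0.006], "turn": [0, 0, -0.1], "hand": 10}, {"dp": [0, 0, -0.006], "turn": [0, 0, -0.1], "hand": 10}, {"dp": [0, 0, -0.006], "turn": [0, 0, -0.1], "hand": 10}, {"dp": [0, 0, -0.006], "turn": [0, 0, -0.1], "hand": 10}, {"dp": [0, 0, -0.006], "turn": [0, 0, -0.1], "hand": 10}, {"dp": [0, 0, -0.006], "turn": [0, 0, -0.1], "hand": 10}, {"dp": [0, 0, -0.006], "turn": [0, 0, -0.1], "hand": 10}, {"dp": [0, 0, -0.006], "turn": [0, 0, -0.1], "hand": 10}, {"dp": [0, 0, -0.006], "turn": [0, 0, -0.1], "hand": 10}, {"dp": [0, 0, -0.006], "turn": [0, 0, -0.1], "hand": 10}, {"dp": [0, 0, -0.006], "turn": [0, 0, -0.1], "hand": 10}]'

```text
t: 14.38
tool_pos: [0.5334, 0.0806, 0.0492]
orientation: [0.658, -0.259, 0.658, 0.259]
force: [-2.1, -3.4, 7.2]
finger_gap: 0.294
```

```bash
python3 st.py
```

```text
14.3833 [0.5334 0.0806 0.0492] gap 0.294 j1,j6 [ 0.094 -0.656] F [-2.1 -3.4  7.2] T [-0.577  0.478  0.092] jaw 0.75
```

>>> jog_arm --increments '[{"dp": [0, 0, -0.006], "turn": [0, 0, -0.08], "hand": 10}, {"dp": [0, 0, -0.006], "turn": [0, 0, -0.08], "hand": 10}]'

```text
t: 14.55
tool_pos: [0.5334, 0.0806, 0.0491]
orientation: [0.677, -0.206, 0.676, 0.206]
force: [-2.2, -2.8, 8.6]
finger_gap: 0.296
```

```bash
python3 st.py
```

```text
14.55 [0.5334 0.0806 0.0491] gap 0.296 j1,j6 [ 0.094 -0.497] F [-2.2 -2.8  8.6] T [-0.575  0.482  0.075] jaw 0.591
```

>>> jog_arm --increments '[{"dp": [0, 0, -0.006], "turn": [0, 0, -0.08], "hand": 10}, {"dp": [0, 0, -0.006], "turn": [0, 0, -0.08], "hand": 10}]'

```text
t: 14.72
tool_pos: [0.5334, 0.0806, 0.049]
orientation: [0.691, -0.151, 0.691, 0.151]
force: [-2.6, -2.2, 9.1]
finger_gap: 0.297
```

```bash
python3 st.py
```

```text
14.7167 [0.5334 0.0806 0.049 ] gap 0.297 j1,j6 [ 0.094 -0.337] F [-2.6 -2.2  9.1] T [-0.55   0.518  0.612] jaw 0.431
```

>>> jog_arm --increments '[{"dp": [0, 0, 0], "turn": [0, 0, -0.03], "hand": 10}, {"dp": [0, 0, 0], "turn": [0, 0, 0], "hand": 10}, {"dp": [0, 0, 0], "turn": [0, 0, 0], "hand": 10}]'

```text
t: 14.97
tool_pos: [0.5335, 0.0807, 0.049]
orientation: [0.693, -0.142, 0.692, 0.142]
force: [-2.3, -1.6, 7.1]
finger_gap: 0.298
```

```bash
python3 st.py; python3 - <<'E'
from h import *
d=cap('wrist'); save(d,'w14')
E
```

```text
14.9667 [0.5335 0.0807 0.049 ] gap 0.298 j1,j6 [ 0.094 -0.31 ] F [-2.3 -1.6  7.1] T [-0.358  0.374 -0.048] jaw 0.405
```

View pics/w14.png

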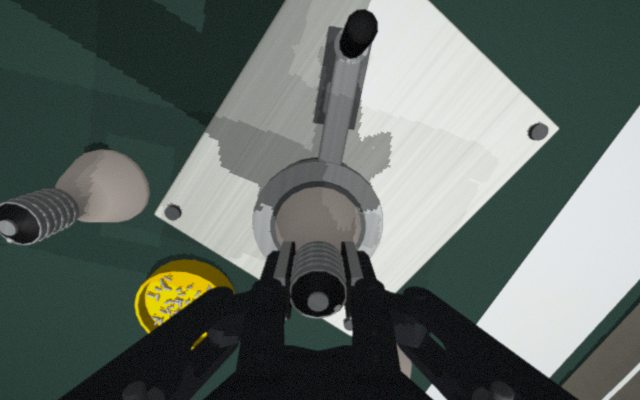

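>>> jog_arm --increments '[{"dp": [0, 0, 0], "turn": [0, 0, 0], "hand": 10}, {"dp": [0, 0, 0], "turn": [0, 0, -0.02], "hand": 10}]' --squeeze 80

```text
t: 15.18
tool_pos: [0.5335, 0.0807, 0.049]
orientation: [0.694, -0.135, 0.694, 0.135]
force: [-2.1, -1.8, 8.7]
finger_gap: 0.287
```

```bash
python3 st.py
```

```text
15.1833 [0.5335 0.0807 0.049 ] gap 0.287 j1,j6 [ 0.094 -0.291] F [-2.1 -1.8  8.7] T [-0.317  0.367  0.057] jaw 0.385
```

>>> jog_arm --increments '[{"dp": [0, 0, 0], "turn": [0, 0, -0.02], "hand": 10}]'

```text
t: 15.27
tool_pos: [0.5335, 0.0806, 0.049]
orientation: [0.696, -0.128, 0.695, 0.128]
force: [-2.0, -2.1, 9.1]
finger_gap: 0.289
```

```bash
python3 st.py
```

```text
15.2667 [0.5335 0.0806 0.049 ] gap 0.289 j1,j6 [ 0.094 -0.27 ] F [-2.  -2.1  9.1] T [-0.286  0.414  0.431] jaw 0.364
```

>>> jog_arm --increments '[{"dp": [0, 0, 0], "turn": [0, 0, -0.02], "hand": 10}]'

```text
t: 15.35
tool_pos: [0.5335, 0.0806, 0.049]
orientation: [0.697, -0.121, 0.696, 0.121]
force: [-2.6, -1.3, 8.4]
finger_gap: 0.288
```

```bash
python3 st.py
```

```text
15.35 [0.5335 0.0806 0.049 ] gap 0.288 j1,j6 [ 0.094 -0.25 ] F [-2.6 -1.3  8.4] T [-0.282  0.385  0.76 ] jaw 0.345
```

>>> jog_arm --increments '[{"dp": [0, 0, 0], "turn": [0, 0, 0], "hand": 10}]'

```text
t: 15.43
tool_pos: [0.5334, 0.0806, 0.049]
orientation: [0.697, -0.121, 0.696, 0.121]
force: [-2.8, -2.3, 8.6]
finger_gap: 0.29
```

```bash
python3 st.py
```

```text
15.4333 [0.5334 0.0806 0.049 ] gap 0.29 j1,j6 [ 0.094 -0.25 ] F [-2.8 -2.3  8.6] T [-0.273  0.388  0.82 ] jaw 0.344
```

>>> jog_arm --increments '[{"dp": [0, 0, 0.006], "turn": [0, 0, 0.06], "hand": 10}, {"dp": [0, 0, 0.006], "turn": [0, 0, 0.1], "hand": 10}, {"dp": [0, 0, 0.006], "turn": [0, 0, 0.1], "hand": 10}, {"dp": [0, 0, 0.006], "turn": [0, 0, 0.1], "hand": 10}, {"dp": [0, 0, 0.006], "turn": [0, 0, 0.1], "hand": 10}, {"dp": [0, 0, 0.006], "turn": [0, 0, 0.1], "hand": 10}, {"dp": [0, 0, 0.006], "turn": [0, 0, 0.1], "hand": 10}, {"dp": [0, 0, 0.006], "turn": [0, 0, 0.1], "hand": 10}, {"dp": [0, 0, 0.006], "turn": [0, 0, 0.1], "hand": 10}, {"dp": [0, 0, 0.006], "turn": [0, 0, 0.1], "hand": 10}, {"dp": [0, 0, 0.006], "turn": [0, 0, 0.1], "hand": 10}, {"dp": [0, 0, 0.006], "turn": [0, 0, 0.1], "hand": 10}]'

```text
t: 16.43
tool_pos: [0.5336, 0.0808, 0.0497]
orientation: [0.515, -0.485, 0.515, 0.484]
force: [-1.7, -0.5, 8.5]
finger_gap: 0.291
```

>>> jog_arm --increments '[{"dp": [0, 0, 0.006], "turn": [0, 0, 0.1], "hand": 10}, {"dp": [0, 0, 0.006], "turn": [0, 0, 0.1], "hand": 10}, {"dp": [0, 0, 0.006], "turn": [0, 0, 0.1], "hand": 10}, {"dp": [0, 0, 0.006], "turn": [0, 0, 0.1], "hand": 10}, {"dp": [0, 0, 0], "turn": [0, 0, 0.05], "hand": 10}, {"dp": [0, 0, 0], "turn": [0, 0, 0], "hand": 10}, {"dp": [0, 0, 0], "turn": [0, 0, 0], "hand": 10}, {"dp": [0, 0, 0], "turn": [0, 0, 0], "hand": 10}, {"dp": [0, 0, 0], "turn": [0, 0, 0], "hand": 10}]'

```text
t: 17.18
tool_pos: [0.5335, 0.0809, 0.05]
orientation: [-0.396, 0.587, -0.395, -0.586]
force: [-2.1, -0.0, 7.9]
finger_gap: 0.29
```

```bash
python3 st.py; python3 - <<'E'
from h import *
d=cap('wrist'); save(d,'w15')
d=cap('side');cv2.imwrite('pics/s15z.png',cv2.resize(d['frame'][165:300,250:420,::-1],None,fx=4.4,fy=4.4,interpolation=cv2.INTER_CUBIC))
E
python3 st.py
```

```text
17.1833 [0.5335 0.0809 0.05  ] gap 0.29 j1,j6 [ 0.094 -1.861] F [-2.1 -0.   7.9] T [0.136 0.397 0.064] jaw 1.955
17.2833 [0.5335 0.0809 0.05  ] gap 0.289 j1,j6 [ 0.094 -1.861] F [-2.9  1.4  7.9] T [ 0.154  0.335 -0.005] jaw 1.955
```

View pics/w15.png

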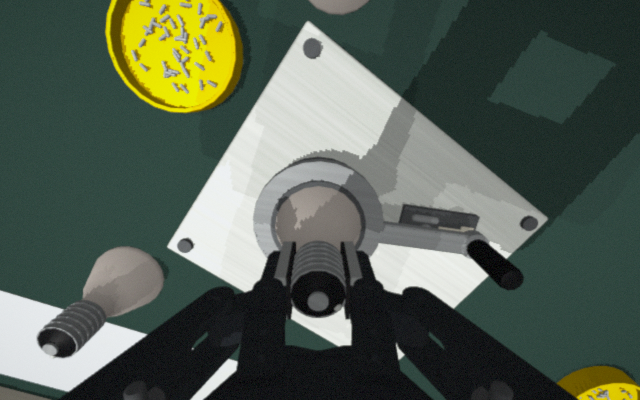

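View pics/s15z.png

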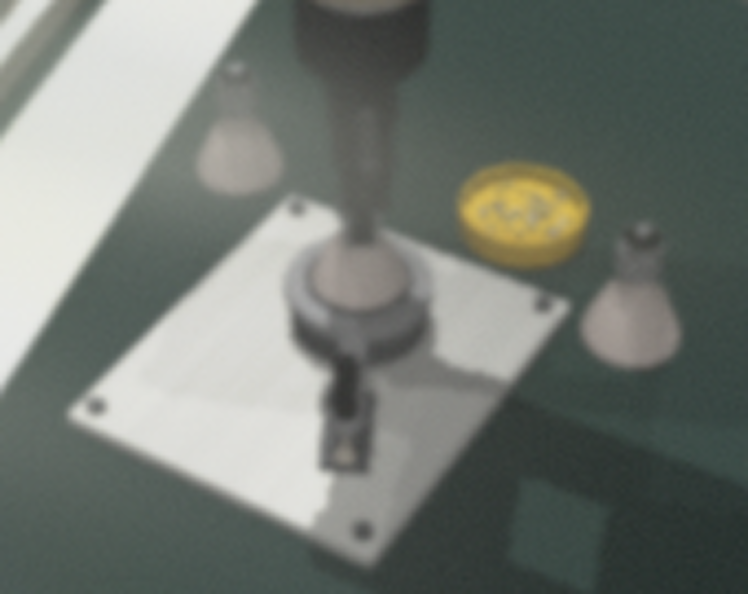

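```bash
python3 -c "
from station import bot
print(bot.sign_off())"
```

```text
the job is handed in; nothing more can be done
None
```

I handed the job in at about 17.3 s. The lever is in its notch, and the shell was bottomed, backed off a quarter turn and is still gripped. `sign_off` reports no verdict, so this rests on my own checks.

**What I did**
- **Lever:** I swung it about 0.97 rad counter-clockwise into the notch with the white pointer.
- **Shell, down:** I turned it clockwise about 2.0–2.1 rad to the hard stop. At 40 N grip the fingers slipped there, so I raised the grip to 80 N. Torque about the thread then climbed from 0.06 to 0.82 N m within 0.04 rad, which confirmed the stop.
- **Shell, back:** I turned it back 1.57 rad and held it at 80 N.

**Last checks**
- **Shell:** The jaw angle was 1.955 rad against about 0.38 rad at the stop, which is about 1.57 rad back. It was still between two readings 0.1 s apart. The finger gap was 0.29, which fits the 27 mm shell. The shell's own turn was not read directly.
- **Lever:** It sat centred over the detent block in the wrist picture after I let go. In the last side picture it was still over the block.
- **Bystanders:** In the last side picture the two bulbs and the dish next to the jig were where they started. I did not check the third bulb, the other dish or the driver there, but the arm stayed clear of them.

**What disagreed**
- **Tool point:** The fingertips were about 40 mm above the reported TCP, seen by both the wrist and side cameras. My first pinch at the handle therefore closed on air and moved nothing. I corrected for it afterwards.
- **Position estimates:** Wrist-camera positions differed by 2–4 mm depending on the yaw. I averaged them for the shell.

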